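# Unplug the thermometer from its sloping charger and push it home in the warming block

## Task

Pull the cordless thermometer out of its sloping charging socket, against the spring catch, then push its rod fully home in the bore of the warming block with the blue collar, until it bottoms and the yellow depth ring on the rod is level with the block's top. Let go and leave it standing there, and leave the jars, bottles, beaker and spoon where they are.

Things in the scene. Friction and masses are not known exactly. Their poses are not given: they have to be found in the camera images.
- probe_handle (a point): Middle of the white square handle (28 x 28 mm, 90 mm long, blue ends) of a cordless thermometer, 190 mm long, 0.15 to 0.29 kg. z runs along its axis from rod tip to handle end: handle 45 mm either way, rod tip 145 mm along -z; x and y are square to the handle's flats. At the start its rod is fully in the dock's socket, the handle leaning 35 degrees from vertical, y axis level.
- probe_tip (a point): Tip of the thermometer's round steel rod, on its axis; axes as probe_handle. The rod is 20 mm thick and 100 mm long; its last 12 mm are a cone narrowing to 8 mm. A groove for the spring catch lies 50 mm from the tip.
- probe_ring (a point): Lower edge of the yellow depth ring (5 mm wide) round the rod, on the axis, 70 mm from the tip; axes as probe_handle.
- socket_floor (a point): Floor of the bore in the sloping charging dock (fixed grey block on a black foot, 150 x 96 mm, highest edge about 118 mm up), on the bore's axis. z is up; the handle leans out over the dock's -x side. The bore is 70 mm deep, 22 mm wide; its axis points to (-0.574, 0, 0.819) in these axes. The rod comes out only along it.
- socket_mouth (a point): Middle of the socket's mouth in the dock's sloping face; axes as socket_floor. A sprung brass ball in the side of the bore sits in the rod's groove: it takes a pull of about 8 to 22 N, most over the first 10 mm; after that the rod only rubs.
- blue_block_rim (a point): Centre of the bore's mouth in the top of the warming block with the blue collar and stripe (fixed, white and aluminium, 104 x 104 mm, 85 mm high); z is up. The bore goes straight down, 22 mm wide, 70 mm deep: when the rod bottoms, the yellow ring's lower edge is level with the top.
- blue_block_floor (a point): Floor of that bore, on its axis, 70 mm under blue_block_rim; z is up. The same sprung ball stands 20 mm below the mouth: pushing the rod past it takes about 5 to 18 N (its own weight is not enough), and it clicks into the groove when the rod is home.
- green_block_rim (a point): Centre of the bore's mouth of another warming block, alike but with a green collar and stripe and a bore only 45 mm deep: not the one to use. Fixed.
- amber_bottle: Bystander: small amber bottle with a blue cap, 40 mm across, 85 mm tall; origin in the middle of its underside.
- lotion_bottle: Bystander: small white bottle with a white cap, 42 mm across, 95 mm tall; origin in the middle of its underside.
- green_jar: Bystander: white jar with a green lid, 54 mm across, 45 mm tall; origin in the middle of its underside.
- cream_jar: Bystander: glass jar with a white lid, 60 mm across, 45 mm tall; origin in the middle of its underside.
- beaker: Bystander: glass beaker, 68 mm across, 85 mm tall; origin in the middle of its underside.
- spoon: Bystander: steel spoon, 160 mm long, lying flat; origin at its middle on the table.
- oil_bottle: Bystander: green glass bottle with a black cap, 52 mm across, 130 mm tall; origin in the middle of its underside.
Things that resemble listed ones, but are neither listed nor needed, are in the scene too. What is shaped like the part that bears probe_handle but black or turquoise is not meant.

How it is judged:
On the way:
1. the thermometer is drawn clear of the charging socket (distance between probe_tip and socket_floor above 0.08 m), for 0.1 s.
At the end, for the whole second after the job is handed in: The thermometer stands upright (within about 6 degrees) in the bore of the blue-collared block with the rod's tip within 4 mm of the bore's floor, so that the yellow ring's lower edge is within 4 mm of the block's top; it is let go and stays so (horizontal distance between probe_tip and blue_block_floor below 0.006 m and z of probe_tip in the frame of blue_block_floor between -0.006 and 0.004 m and angle between probe_handle's own z axis and vertical below 0.1 rad); the robot touches nothing.
It fails at once if a jar, bottle, the beaker or the spoon is pushed more than 30 mm from its place (distance of any of amber_bottle, lotion_bottle, green_jar, cream_jar, beaker, spoon, oil_bottle from where it was at the start of the episode above 0.03 m).
It also fails if it takes over 51 s, if anything falls off the work surface, if the arm or the gripper's body presses on something with over 40 N, if the wrist force passes 120 N, or if a joint passes its speed limit or range.

## Robot

A 7-joint arm with a two-finger parallel gripper is mounted at the origin on the work surface. World frame = base frame: x ahead of the robot, y to its left, z up, the work surface at z = 0. Lengths are in m, angles in rad, forces in N, time in s.
With the tool pointing down it reaches from about 0.4 to 0.875 m from the base axis. Payload 19.3 kg.
Tool frame: the origin (TCP) lies between the finger pads; the fingertips stand 19 mm ahead of it and the grasp point (between the pads) is the TCP; z points along the fingers, y is the line along which they close (so a half turn about z gives the same grasp; the last joint's range is limited). The gripper opens to 85 mm and grips with 20 to 120 N. Pads are 22 mm wide; open, the fingers measure 114 mm over their backs; the gripper's body (76 mm by 85 mm) begins 54 mm behind the grasp point. The pads swing forward as they close: fully open they stand 13 mm farther back than shut.
Start: joints at [-1.176, 0.521, -0.036, 1.599, 0.021, 1.021, -0.113], TCP at [0.28, 0.559, 0.221] pointing down, gripper open.
Joint ranges: [-2.91, 2.91], [-0.3, 2.13], [-1.5, 1.42], [0.17, 2.43], [-1.26, 4.41], [0.16, 1.93], [-2.52, 2.52]. Speed limits (rad/s): [1.89, 1.89, 2.39, 2.39, 3.01, 3.01, 3.01].

## Interface

Orientations are given as a 3x3 rotation matrix whose columns are the frame's x, y, z axes.
In Python, from bench import move_to, move_linear, set_joints, let_go, gripper_close, hold, solve_ik, capture, camera_info, PlanningError, job_done, read_time, read_joint_positions, read_joint_velocities, read_joint_torque, read_tool_pos, read_eef_rot, read_contact_force, read_torque, read_width, read_finger_force gives the robot as it stands. Calls block until the motion is done:
- move_to(position, orientation): joint-space move of the TCP to a pose.
- move_linear(position, attitude=None, v=0.15, stop_force=None): straight line of the TCP; attitude=None keeps the orientation; v is the mean speed in m/s. With stop_force (N) it stops when the force on the tool has changed by that much, and returns True; else False.
- set_joints(angles): joint-space move.
- let_go() and gripper_close(force=None): open the fingers fully, or close them until they stop; force is the grip in N (None keeps the last).
- hold(seconds).
- solve_ik(position, orientation): joint angles nearest the present ones, or None.
- capture(name): name is "scene" or "side" or "wrist"; returns (picture, depth): 420x560x3 uint8, red, green, blue; 420x560 float32, m along the optical axis (not along the pixel's ray), 0 where there is no reading.
- camera_info(name): a dict with "fx", "fy", "cx", "cy" (pixels), "position" and "rotation" of the camera in the world. Camera axes: x right, y down, z forward; pixel columns grow to the right and rows downward; lengths in m; the calibration is good to about 2 mm. A picture is of the moment at which its call begins: read the wrist's pose just before it. camera_info takes no time and is no camera call; for the wrist camera it gives the pose at the moment of the call.
A pose or a line that the arm cannot do raises PlanningError and nothing moves.
- job_done(): hands the job in; it is judged then, once.
Readings, each from a call of its own:
- read_time(): time.
- read_joint_positions(): joint angles.
- read_joint_velocities(): joint speeds.
- read_joint_torque(): joint torques, N m.
- read_tool_pos(): TCP position.
- read_eef_rot(): TCP orientation.
- read_contact_force(): force on the tool from outside, world axes, zero at the start.
- read_torque(): the same for the moment, N m.
- read_width(): finger opening in m.
- read_finger_force(): force on a finger pad.
Only numpy, scipy, OpenCV 4.12 (cv2) and the standard library are available. Lean on these libraries where they do the work, as an engineer would, in place of code of your own. Each camera call takes 0.05 s, during which the arm holds its last target. There are 200 camera calls.

## Working session

There is one attempt and no reset: what is moved stays moved. The work goes in short steps, each a Python script; the robot and the scene stay as the last script left them, time stands still between calls to the robot, and variables do not carry over. Pictures are saved under pics/ and viewed, at most 10 in all, crops included, and the job is handed in when it is done.

```bash
mkdir -p pics; python3 - <<'E'
from bench import *
import cv2,numpy as np
for n in("scene","side"):
    p,d=capture(n);cv2.imwrite(f"pics/{n}0.png",p[:,:,::-1]);np.savez(f"{n}0.npz",p=p,d=d)
    c=camera_info(n);print(n,c)
print(read_time(),read_tool_pos(),read_width())
E
```

```text
scene {'fx': 461.4473083879556, 'fy': 461.4473083879556, 'cx': 282.094598156428, 'cy': 204.89561475477396, 'position': array([ 1.4087255 , -0.26201547,  1.10364537]), 'rotation': array([[ 0.26315641,  0.71122423, -0.65185029],
       [ 0.96469881, -0.18681656,  0.18562271],
       [ 0.01024294, -0.677687  , -0.73527914]])}
side {'fx': 521.5438119815624, 'fy': 521.5438119815624, 'cx': 281.5863497371854, 'cy': 201.5616785336355, 'position': array([ 0.41401763, -0.81190459,  1.03964122]), 'rotation': array([[ 0.98880529, -0.1182411 ,  0.09101176],
       [-0.14872566, -0.73183018,  0.66506035],
       [-0.01203231, -0.67115098, -0.74122304]])}
0.1 [0.28008075 0.55841041 0.22048295] 0.0854942698074845
```

View pics/scene0.png

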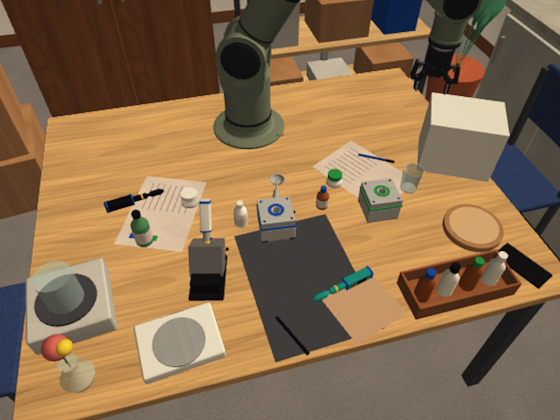

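View pics/side0.png

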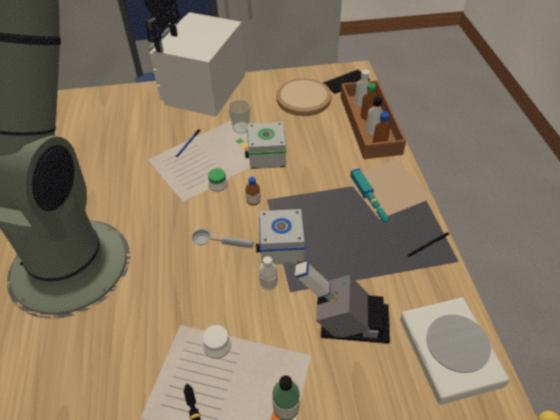

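The scene view shows the white thermometer leaning in the grey dock at (206,220). It could be mistaken for the black probe at (130,200) or the turquoise one at (345,285). The blue-collared block is at (276,212), and the green one at (381,195) could be mistaken for it. I choose white and blue, and will check both in one close crop.

```bash
cat > h.py <<'E'
import cv2,numpy as np
from bench import *
def cloud(n,p=None,d=None):
    if d is None: p,d=capture(n)
    c=camera_info(n);v,u=np.mgrid[:d.shape[0],:d.shape[1]]
    P=np.stack([(u-c["cx"])/c["fx"]*d,(v-c["cy"])/c["fy"]*d,d],-1)@c["rotation"].T+c["position"]
    P[d==0]=np.nan
    return p,P
def load(n):
    z=np.load(n+"0.npz");return cloud(n,z["p"],z["d"])
E
python3 - <<'E'
from h import *
box={"scene":((185,190,235,305),(250,190,305,245)),"side":((290,255,395,345),(255,205,310,265))}
big=[]
for n in box:
    p,P=load(n);hsv=cv2.cvtColor(p,cv2.COLOR_RGB2HSV);
    (a,b,c,d),(e,f,g,h)=box[n]
    for q in box[n]: big.append(cv2.resize(p[q[1]:q[3],q[0]:q[2],::-1],(400,300),interpolation=cv2.INTER_CUBIC))
    R=P[b:d,a:c];H=hsv[b:d,a:c].astype(int)
    w=(H[...,1]<50)&(H[...,2]>150)&(R[...,2]>.1)
    X=R[w];X=X[np.all(np.isfinite(X),1)];m=np.median(X,0);X=X[np.linalg.norm(X-m,axis=1)<.07]
    s=np.linalg.svd(X-X.mean(0),full_matrices=False);print(n,"handle",len(X),X.mean(0).round(4),s[2][0].round(3),X.min(0).round(3),X.max(0).round(3))
    # slope face: normals
    k=2;dx=R[k:-k,2*k:]-R[k:-k,:-2*k];dy=R[2*k:,k:-k]-R[:-2*k,k:-k]
    N=np.cross(dy,dx);N/=np.linalg.norm(N,axis=-1,keepdims=True);N*=np.sign(N[...,2:])
    C=R[k:-k,k:-k];hh=H[k:-k,k:-k]
    ok=(abs(N[...,2]-.819)<.07)&(C[...,2]>.03)&(C[...,2]<.125)&(hh[...,2]<140)
    Y=C[ok];print(" slope n",len(Y),np.median(N[ok],0).round(3))
    if len(Y)>20:
        mm=np.median(Y,0);s=np.linalg.svd(Y-mm);nn=s[2][2]*np.sign(s[2][2][2]);print(" fit",nn.round(3),mm.round(3),Y.min(0).round(3),Y.max(0).round(3))
    R=P[f:h,e:g];H=hsv[f:h,e:g]
    t=abs(R[...,2]-.085)<.006;T=R[t];print(" block top",t.sum(),((T.min(0)+T.max(0))/2).round(4),T.min(0).round(3),T.max(0).round(3))
    r=cv2.minAreaRect(T[:,:2].astype(np.float32)*1000);print(" rect",r)
    bl=(H[...,0]>100)&(H[...,0]<130)&(H[...,1]>110)&t
    B=R[bl];print(" collar",bl.sum(),((B.min(0)+B.max(0))/2).round(4),(B.max(0)-B.min(0)).round(4), cv2.minEnclosingCircle(B[:,:2].astype(np.float32)*1000) if bl.any() else 0)
i=np.vstack([np.hstack(big[:2]),np.hstack(big[2:])]);cv2.imwrite("pics/crop1.png",i)
E
```

```text
scene handle 40 [ 0.5631 -0.2319  0.1642] [ 0.573 -0.071 -0.816] [ 0.534 -0.249  0.11 ] [ 0.596 -0.219  0.201]
 slope n 299 [0.284 0.051 0.824]
 fit [ 0.457 -0.175  0.872] [ 0.637 -0.252  0.095] [ 0.576 -0.303  0.051] [ 0.708 -0.203  0.12 ]
 block top 856 [ 0.5175 -0.0283  0.085 ] [ 0.46  -0.082  0.079] [0.575 0.025 0.091]
 rect ((518.9303588867188, -27.669410705566406), (100.24689483642578, 110.11524200439453), 84.19435119628906)
 collar 81 [ 0.5191 -0.0295  0.0865] [0.0501 0.0463 0.0088] ((519.077880859375, -30.461063385009766), 25.042205810546875)
side handle 104 [ 0.5284 -0.2313  0.1915] [0.647 0.706 0.287] [ 0.516 -0.243  0.184] [ 0.541 -0.217  0.198]
 slope n 429 [-0.448  0.081  0.823]
 fit [ 0.332 -0.338  0.881] [ 0.612 -0.261  0.095] [ 0.559 -0.31   0.049] [ 0.706 -0.208  0.12 ]
 block top 1375 [ 0.5175 -0.0573  0.0849] [ 0.463 -0.139  0.079] [0.572 0.024 0.091]
 rect ((516.3770751953125, -60.12538146972656), (164.73416137695312, 100.37578582763672), 85.56620788574219)
 collar 108 [ 0.5186 -0.0314  0.0847] [0.0443 0.0425 0.0089] ((518.6784057617188, -30.710956573486328), 22.758718490600586)
```

View pics/crop1.png

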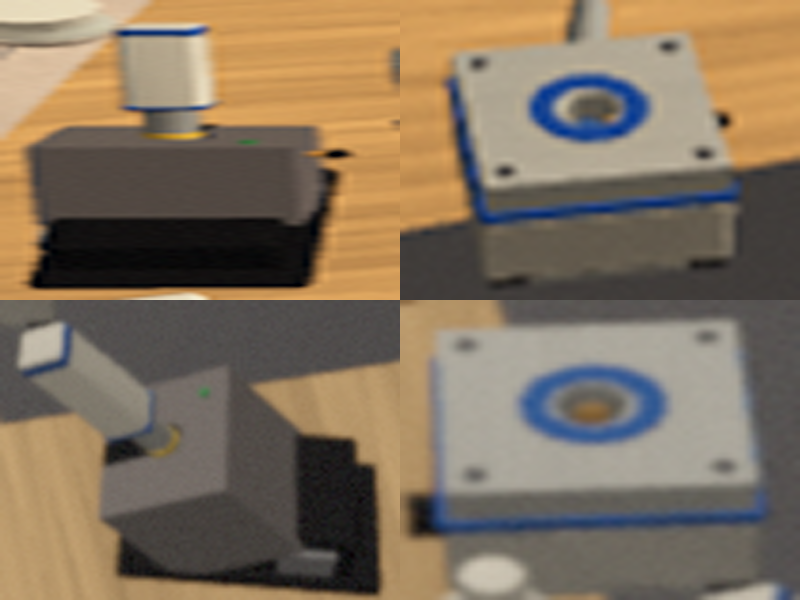

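The crops confirm the white handle with blue ends, seated in the grey dock with its yellow ring at the mouth. They also confirm the blue-collared block: its bore is at about (0.519, -0.030), z 0.085, and both views agree. Next I need the handle axis and the dock's yaw.

```bash
python3 - <<'E'
from h import *
rng=np.random.default_rng(0)
def ransac(Y,cond,tol=.0025,it=3000):
    best=None;bc=0
    for _ in range(it):
        q=Y[rng.choice(len(Y),3,False)];n=np.cross(q[1]-q[0],q[2]-q[0]);l=np.linalg.norm(n)
        if l<1e-5: continue
        n/=l;n*=np.sign(n[2]) or 1
        if not cond(n): continue
        i=abs((Y-q[0])@n)<tol
        if i.sum()>bc: bc=i.sum();best=i
    Z=Y[best];c=Z.mean(0);n=np.linalg.svd(Z-c)[2][2];return n*np.sign(n[2]),c,Z
for n,(a,b,c,d) in {"scene":(185,190,235,305),"side":(290,255,395,345)}.items():
    p,P=load(n);R=P[b:d,a:c].reshape(-1,3);H=cv2.cvtColor(p,cv2.COLOR_RGB2HSV)[b:d,a:c].reshape(-1,3)
    g=np.isfinite(R).all(1)
    D=R[g&(R[:,2]>.03)&(R[:,2]<.122)&(H[:,2]<150)&(R[:,0]>.5)]
    if n=="side":
        nn,cc,Z=ransac(D,lambda m:abs(m[2]-.819)<.06);print("slope",nn.round(3),cc.round(3),len(Z),Z.min(0).round(3),Z.max(0).round(3),"yaw",np.arctan2(-nn[1],-nn[0]))
    E=D[D[:,2]>.112];l=cv2.fitLine(E[:,:2].astype(np.float32),cv2.DIST_HUBER,0,.001,.001).ravel();print(n,"edge",len(E),l.round(3),E.min(0).round(3),E.max(0).round(3))
    W=R[g&(R[:,2]>.125)&(R[:,1]>-.30)&(R[:,1]<-.15)];print(" handle all",len(W),W.min(0).round(3),W.max(0).round(3))
    l=cv2.fitLine(W.astype(np.float32),cv2.DIST_HUBER,0,.001,.001).ravel();print(l.round(3))
    bl=g&(H[:,0]>100)&(H[:,0]<130)&(H[:,1]>90)&(R[:,2]>.09);B=R[bl];
    for s in(B[B[:,2]>.16],B[B[:,2]<=.16]):print(" blue",len(s),np.median(s,0).round(4) if len(s) else 0,s.min(0).round(3) if len(s) else 0,s.max(0).round(3) if len(s) else 0)
    if n=="side":
        for th in (0,):
            T=W[W[:,2]>.15]
            m,cc2,Z=ransac(W,lambda m:m[2]>.5,.002);print("big white plane",m.round(3),cc2.round(4),len(Z))
            rest=W[W[:,2]>.17];m,cc2,Z=ransac(rest,lambda m:abs(m[2]-.819)<.12,.002);print("cap plane",m.round(3),cc2.round(4),len(Z),((Z.max(0)+Z.min(0))/2).round(4))
E
```

```text
scene edge 168 [ 0.245  0.97   0.623 -0.266] [ 0.58  -0.297  0.112] [ 0.643 -0.207  0.122]
 handle all 374 [ 0.527 -0.255  0.125] [ 0.589 -0.215  0.201]
[-0.573  0.14   0.807  0.561 -0.235  0.166]
 blue 20 [ 0.5428 -0.2318  0.1962] [ 0.537 -0.244  0.192] [ 0.547 -0.22   0.2  ]
 blue 7 [ 0.5847 -0.2477  0.1289] [ 0.58  -0.255  0.121] [ 0.589 -0.231  0.13 ]
slope [-0.546  0.136  0.827] [ 0.598 -0.254  0.096] 885 [ 0.539 -0.299  0.032] [ 0.639 -0.083  0.118] yaw -0.24447311364178817
side edge 200 [ 0.302  0.953  0.624 -0.254] [ 0.56  -0.299  0.112] [ 0.641 -0.211  0.122]
 handle all 674 [ 0.516 -0.259  0.126] [ 0.589 -0.217  0.199]
[-0.612  0.197  0.766  0.55  -0.243  0.167]
 blue 25 [ 0.5347 -0.2441  0.1926] [ 0.519 -0.248  0.182] [ 0.542 -0.226  0.197]
 blue 0 0 0 0
big white plane [ 0.78  -0.23   0.581] [ 0.5606 -0.2413  0.1649] 301
cap plane [-0.559  0.114  0.821] [ 0.5285 -0.2327  0.1915] 114 [ 0.528  -0.2323  0.1907]
```

```bash
cat >> h.py <<'E'
yaw=-.245
xd=np.array([np.cos(-yaw),-np.sin(-yaw),0]);yd=np.array([np.sin(-yaw),np.cos(-yaw),0])
a=-.574*xd+.819*np.array([0,0,1])
cap=np.array([.5285,-.2327,.191]);mid=cap-.045*a
def Rot(z,y): return np.stack([np.cross(y,z),y,z],1)
bore=np.array([.519,-.0305,.085])
E
python3 - <<'E'
from h import *
print(a,mid)
g=mid+.008*a
pre=g+.16*a
z=np.array([0,0,-1.])
best=None
for s in(1,-1):
    for ax,nm in((yd,"y"),(np.cross(yd,a),"x")):
        R=Rot(-a,s*ax)
        print(s,nm,[None if (q:=solve_ik(p,R)) is None else q.round(2) for p in(pre,g,g+.12*a)])
        if nm=="y":
            R2=Rot(z,s*yd);print("  down",[None if (q:=solve_ik(bore+[0,0,h],R2)) is None else q.round(2) for h in(.083,.083+.13)])
c=camera_info("wrist");R=read_eef_rot();print("wristcam in tool",R.T@(c["position"]-read_tool_pos()),(R.T@c["rotation"]).round(2))
for n in("scene",):
    p,P=load(n)
    for nm,(u,v) in dict(lotion=(240,210),cream=(190,195),oil=(138,215),amber=(322,190)).items(): print(nm,P[v,u].round(3))
E
```

```text
[-0.55685882  0.13922733  0.819     ] [ 0.55355865 -0.23896523  0.154145  ]
1 y [array([-0.95, -0.21,  1.21,  2.33,  0.55,  0.3 ,  1.16]), array([ 0.86,  0.46, -0.64,  2.23,  1.97,  0.22, -0.23]), array([ 1.29,  0.2 , -1.02,  2.27,  0.66,  0.2 ,  1.04])]
  down [array([-0.19,  0.43,  0.18,  1.94, -0.1 ,  0.78,  1.37]), array([-0.32,  0.28,  0.34,  1.79, -0.1 ,  1.09,  1.38])]
1 x [array([-1.  , -0.26,  1.22,  2.34,  0.69,  0.34, -0.55]), array([ 0.86,  0.46, -0.64,  2.23,  1.97,  0.22, -1.81]), array([-0.2 ,  0.11,  0.62,  2.32, -0.89,  0.19,  0.99])]
-1 y [array([-0.71, -0.09,  1.06,  2.33,  0.02,  0.24, -1.46]), array([0.19, 0.41, 0.19, 2.26, 3.93, 0.18, 0.85]), array([-0.2 ,  0.11,  0.62,  2.32, -0.89,  0.19, -0.59])]
  down [array([-0.58,  0.53,  0.73,  1.95, -0.48,  0.83, -1.4 ]), array([-0.73,  0.39,  0.91,  1.81, -0.34,  1.11, -1.51])]
-1 x [None, array([ 0.86,  0.46, -0.64,  2.23,  1.97,  0.22,  1.34]), array([-0.56,  0.17,  1.05,  2.33, -1.18,  0.28, -1.87])]
wristcam in tool [ 0.07318275 -0.00018802 -0.15289553] [[ 0.   -0.96 -0.29]
 [ 1.    0.    0.  ]
 [-0.   -0.29  0.96]]
lotion [ 0.481 -0.129  0.071]
cream [ 0.354 -0.266  0.045]
oil [ 0.475 -0.418  0.125]
amber [0.474 0.132 0.082]
```

```bash
cat >> h.py <<'E'
up=np.array([0,0,1.])
lo=np.array([-2.91,-.3,-1.5,.17,-1.26,.16,-2.52]);hi=np.array([2.91,2.13,1.42,2.43,4.41,1.93,2.52])
def tool(th,s,yw=0):  # tool tilt th (rad) from vertical, pointing outwards along dock x turned by yw
    c,q=np.cos(yw),np.sin(yw);Z=np.array([[c,-q,0],[q,c,0],[0,0,1]])
    z=np.sin(th)*xd-np.cos(th)*up
    return Z@Rot(z,s*yd)
E
python3 - <<'E'
from h import *
g=mid+.008*a
def m(q): return "None" if q is None else f"{min((q-lo).min(),(hi-q).min()):.2f} {q.round(1)}"
for deg in(0,10,20):
    t=np.radians(deg)
    for s in(1,-1):
        print(deg,s,*[m(solve_ik(p,tool(t,s))) for p in(g+.1*up,g,g+.11*a)],sep=" | ")
        for yw in(-1.2,-.6,0,.5):
            print("    ",yw,*[m(solve_ik(bore+[0,0,h],tool(t-np.radians(35),s,yw))) for h in(.083,.2)],sep=" | ")
E
```

```text
0 | 1 | 0.61 [-0.1  0.5  0.6  1.6 -0.3  1.1  1.9] | 0.66 [ 0.1  0.6  0.4  1.7 -0.3  0.9  1.9] | 0.61 [-0.1  0.4  0.6  1.8 -0.3  1.   1.9]
     | -1.2 | 0.49 [ 0.1  0.6  0.3  1.8 -0.8  1.2  0.9] | 0.49 [-0.1  0.5  0.5  1.7 -0.8  1.4  0.9]
     | -0.6 | 0.53 [ 0.1  0.7  0.2  1.6 -0.4  1.4  1.1] | 0.30 [-0.   0.6  0.3  1.5 -0.5  1.6  1.1]
     | 0 | 0.40 [ 0.   0.8  0.   1.4 -0.1  1.5  1.4] | 0.19 [-0.   0.7  0.1  1.3 -0.2  1.7  1.4]
     | 0.5 | 0.40 [-0.1  0.8 -0.1  1.4  0.1  1.5  1.7] | 0.19 [-0.1  0.7 -0.   1.4  0.1  1.7  1.7]
0 | -1 | 0.35 [-0.3  0.7  1.1  1.7 -0.6  1.2 -0.9] | 0.59 [-0.2  0.7  0.8  1.8 -0.6  1.  -1. ] | 0.28 [-0.4  0.6  1.1  1.8 -0.6  1.1 -0.9]
     | -1.2 | 0.04 [-0.4  1.   1.2  1.8 -1.2  1.7 -1.8] | 0.16 [-0.4  0.8  1.2  1.7 -1.1  1.8 -2. ]
     | -0.6 | 0.08 [-0.4  1.1  1.2  1.6 -1.   1.8 -1.4] | 0.09 [-0.4  0.8  1.   1.5 -0.8  1.8 -1.7]
     | 0 | 0.31 [-0.4  0.9  0.7  1.5 -0.5  1.6 -1.3] | 0.12 [-0.4  0.8  0.8  1.4 -0.5  1.8 -1.4]
     | 0.5 | 0.40 [-0.5  0.9  0.7  1.5 -0.3  1.5 -1.1] | 0.20 [-0.5  0.8  0.7  1.4 -0.2  1.7 -1.1]
10 | 1 | 0.57 [-0.1  0.4  0.6  
[... 1410 characters left out ...]
  1.7 -0.1  1.1  1.4] | 0.57 [-0.2  0.5  0.2  1.6 -0.2  1.4  1.4]
     | 0.5 | 0.71 [-0.1  0.6  0.   1.7  0.   1.1  1.7] | 0.57 [-0.1  0.4  0.1  1.6  0.   1.4  1.8]
20 | -1 | 0.47 [-0.3  0.4  0.8  2.  -0.5  0.6 -1. ] | 0.21 [ 0.   0.4  0.4  2.1 -0.6  0.4 -0.9] | 0.31 [-0.4  0.3  1.   2.1 -0.6  0.6 -0.9]
     | -1.2 | 0.19 [-0.6  0.9  1.2  1.9 -1.1  1.3 -2. ] | 0.19 [-0.7  0.6  1.2  1.8 -0.8  1.4 -2.2]
     | -0.6 | 0.20 [-0.6  0.9  1.2  1.8 -0.9  1.4 -1.5] | 0.19 [-0.7  0.7  1.2  1.7 -0.7  1.5 -1.7]
     | 0 | 0.69 [-0.5  0.7  0.7  1.7 -0.5  1.2 -1.4] | 0.52 [-0.5  0.6  0.8  1.6 -0.4  1.4 -1.4]
     | 0.5 | 0.69 [-0.5  0.7  0.7  1.7 -0.3  1.1 -1. ] | 0.57 [-0.6  0.5  0.7  1.6 -0.2  1.4 -1.1]
```

```bash
cat >> h.py <<'E'
th=np.radians(12);RG=tool(th,1);g=mid+.008*a
E
python3 - <<'E'
from h import *
p,P=load("scene");b=P[100:180,425:505].reshape(-1,3);b=b[b[:,2]>.05];print("box",np.nanpercentile(b,[2,98],axis=0).round(3))
t=read_tool_pos();move_linear(t+[0,0,.1],v=.25)
move_to(g-.10*RG[:,2],RG);print(read_time(),read_tool_pos(),read_joint_positions().round(2))
p,d=capture("wrist");c=camera_info("wrist");np.savez("w0.npz",p=p,d=d,**c);cv2.imwrite("pics/w0.png",p[:,:,::-1])
def proj(X):
    q=c["rotation"].T@(X-c["position"]);return (q[:2]/q[2]*c["fx"]+[c["cx"],c["cy"]]).round(0)
print("pred cap",proj(cap),"low end",proj(cap-.09*a),"mouth",proj(cap-.12*a))
E
```

```text
box [[0.288 0.526 0.056]
 [0.5   0.774 0.205]]
3.5583 [ 0.52929939 -0.23217823  0.25847529] [-0.19  0.36  0.66  1.89 -0.37  0.78  1.99]
pred cap [275. 196.] low end [275. 207.] mouth [275. 210.]
```

View pics/w0.png

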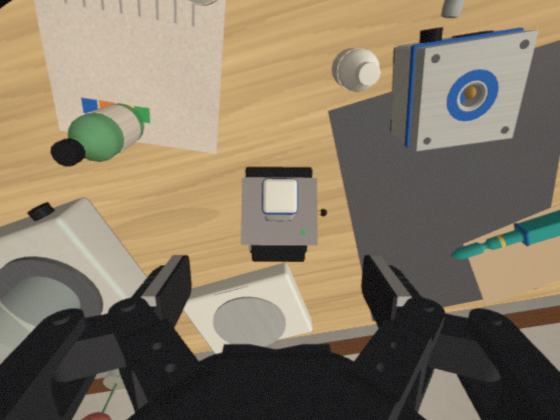

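```bash
python3 - <<'E'
from h import *
c=np.load("w0.npz");p=c["p"];hsv=cv2.cvtColor(p,cv2.COLOR_RGB2HSV)
print(c["fx"],c["cx"],c["cy"],(c["position"]-read_tool_pos())@read_eef_rot(), "err",read_tool_pos()-(g-.1*RG[:,2]))
def ray(u,v): return c["rotation"]@np.array([(u-c["cx"])/c["fx"],(v-c["cy"])/c["fy"],1])
sub=np.zeros(p.shape[:2],bool);sub[165:225,250:312]=1
m=(hsv[...,1]<60)&(hsv[...,2]>170)&sub
k=cv2.findContours(m.astype(np.uint8),0,2)[0];k=max(k,key=cv2.contourArea);r=cv2.minAreaRect(k);print("cap",r)
u,v=r[0];q=ray(u,v);n=a;X=c["position"]+q*((cap-c["position"])@n)/(q@n);print("cap by wrist",X.round(4),"diff along yd",(X-cap)@yd,"diff x",(X-cap)@np.cross(yd,a))
sub[:]=0;sub[50:140,430:510]=1
m=(hsv[...,0]>100)&(hsv[...,0]<130)&(hsv[...,1]>120)&sub;k=cv2.findContours(m.astype(np.uint8),0,1)[0];k=max(k,key=cv2.contourArea);e=cv2.fitEllipse(k);print("collar",e)
q=ray(*e[0]);print((c["position"]+q*(.085-c["position"][2])/q[2]).round(4))
# dock width edges yaw: gray face lower edge
E
```

```text
291.2184113518307 275.99251307399567 204.6761240867531 [ 0.07322543 -0.00028087 -0.15280856] err [ 3.28682798e-04  5.75911916e-04 -4.20134597e-05]
cap ((280.0, 196.0), (32.0, 32.0), 90.0)
cap by wrist [ 0.5295 -0.2292  0.1911] diff along yd 0.00365250264494486 diff x 0.00016526058028651366
collar ((472.13958740234375, 94.82207489013672), (41.254093170166016, 57.13462448120117), 44.83131408691406)
[ 0.5186 -0.0277  0.085 ]
```

The wrist view shows the handle cap at (280,196), square to the image, so the yaw is right. The blue collar is at (472,95). The wrist camera puts both about 3 mm further in +y than the fixed cameras do, so I'll split the difference and feel the centring with a soft close.

```bash
python3 - <<'E'
from h import *
G=g+.0018*yd
move_linear(G,RG,v=.1,stop_force=8)
f0=read_contact_force();print("at",(read_tool_pos()-G).round(4),f0.round(1))
gripper_close(20);f=read_contact_force();print("closed",read_width(),read_finger_force(),(f-f0).round(2),"lat",(f-f0)@yd,read_torque().round(2),read_time())
E
```

```text
at [ 0.0002 -0.0001  0.0006] [ 0.3  0.4 -0.1]
closed 0.027876755538621293 24.320806860923767 [-1.99  1.46  3.69] lat 0.9299137517979235 [0.83 0.35 0.28] 5.3167
```

```bash
python3 - <<'E'
from h import *
gripper_close(90);print(read_width(),read_contact_force().round(1))
t=read_tool_pos()
for s in(.006,.015,.03,.06,.11):
    move_linear(t+s*a,RG,v=.05 if s<.05 else .1);f=read_contact_force();print(s,"F.a",round(f@a,1),"lat",round(f@yd,1),f.round(1),((read_tool_pos()-t)@a).round(4),read_width())
p,d=capture("wrist");cv2.imwrite("pics/w1.png",p[:,:,::-1]);p,d=capture("side");cv2.imwrite("pics/s1.png",p[:,:,::-1])
print(read_time())
E
```

```text
0.02613103729190508 [-3.8  3.5  7.9]
0.006 F.a 3.1 lat 2.4 [-0.1  2.5  3.2] 0.0061 0.026247768025298625
0.015 F.a 4.2 lat 0.6 [-2.   1.2  3.5] 0.0152 0.026186069480646307
0.03 F.a 6.1 lat 3.0 [-3.   3.9  4.7] 0.0301 0.02603497985525543
0.06 F.a -2.4 lat -0.2 [ 0.1 -0.2 -2.9] 0.0598 0.02624755123576396
0.11 F.a -1.9 lat 0.6 [-0.   0.6 -2.4] 0.1097 0.026123276492738504
7.7917
```

View pics/s1.png

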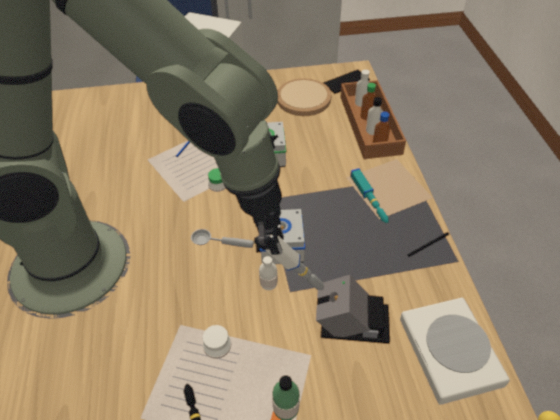

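The side view shows the probe held at about (290,255) with its rod clear of the socket, tip near (322,287). Next I lift, turn it upright above the blue bore and check the alignment.

```bash
cat >> h.py <<'E'
RI=tool(th-np.radians(35),1)
E
python3 - <<'E'
from h import *
t=read_tool_pos();move_linear(t+[0,0,.08],v=.2)
T=bore+[0,.0015,.153+.035];move_to(T+[0,0,.04],RI);move_linear(T,RI,v=.1);hold(.2)
print(read_time(),(read_tool_pos()-T).round(4),read_contact_force().round(1),read_width())
ims=[]
for n,(x,y) in(("scene",(276,190)),("side",(282,210))):
    p,d=capture(n);np.savez(n+"1.npz",p=p,d=d);ims.append(cv2.resize(p[y-70:y+70,x-45:x+45,::-1],(385,600),interpolation=cv2.INTER_CUBIC))
    c=camera_info(n)
    for X in(T-[0,0,.153],T+[0,0,.037],bore):
        q=c["rotation"].T@(X-c["position"]);print(n,(q[:2]/q[2]*c["fx"]+[c["cx"],c["cy"]]).round(1))
cv2.imwrite("pics/h1.png",np.hstack(ims))
E
```

```text
9.8917 [ 0.0002 -0.0001  0.0006] [ 0.3 -1.2 -2.5] 0.026287986489503715
scene [275.4 201.6]
scene [275.4 151.9]
scene [275.  209.7]
side [280.9 215.3]
side [279.7 155. ]
side [281.2 225.4]
```

View pics/h1.png

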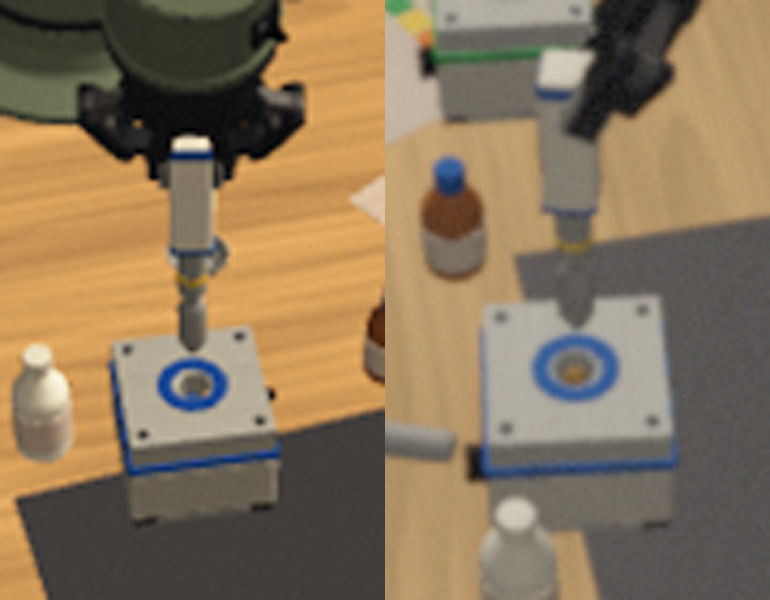

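The hover picture (scene left, side right) shows the rod tip right over the bore: tip x 192 against bore x 193 in the scene crop, 577 against 574 in the side crop. In the side view the top leans about 1° towards -x. I'll correct that pitch, then start the rod in gently.

```bash
cat >> h.py <<'E'
RI=tool(th-np.radians(35.9),1);TI=bore+[.0008,.001,.153]
E
python3 - <<'E'
from h import *
move_linear(TI+[0,0,.03],RI,v=.05);hold(.1);f0=read_contact_force();print(f0.round(1))
for h in(.008,-.002,-.010,-.016):
    s=move_linear(TI+[0,0,h],RI,v=.05,stop_force=10)
    f=read_contact_force()-f0;print(h,s,f.round(1),read_torque().round(2),(read_tool_pos()-TI).round(4),read_time())
    if s: break
E
```

```text
[-0.3 -0.6 -2.4]
0.008 False [-0.4  1.2  0.4] [-0.2  -0.6   0.01] [-0.     -0.0001  0.008 ] 10.9333
-0.002 False [0.5 0.9 0.1] [-0.15 -0.64 -0.04] [-0.0002  0.     -0.0023] 11.2833
-0.01 False [0.5 0.1 0.8] [-0.18 -0.59 -0.02] [-0.0002  0.     -0.0103] 11.5917
-0.016 False [-0.4  1.  -0.1] [-0.15 -0.64  0.01] [-0.0001  0.0001 -0.0163] 11.8583
```

```bash
python3 - <<'E'
from h import *
f0=np.array([-.3,-.6,-2.4])
for h in(-.022,-.028,-.034,-.042,-.05,-.058,-.064,-.068):
    s=move_linear(TI+[0,0,h],RI,v=.04,stop_force=32)
    f=read_contact_force()-f0;print(h,s,f.round(1),read_torque().round(2),(read_tool_pos()-TI).round(4),read_width(),read_time())
    if s or np.hypot(*f[:2])>15: break
E
```

```text
-0.022 False [ 0.8 -1.5 -0.6] [-1.02 -0.72  0.18] [-0.     -0.0003 -0.0222] 0.026228756923462694 12.1583
-0.028 False [-0.4 -2.  -0.6] [-1.05 -0.57  0.27] [-0.0002 -0.0001 -0.0283] 0.02630545403329033 12.4583
-0.034 False [ 0.2 -2.6  0.3] [-1.06 -0.39  0.27] [-0.0002  0.     -0.0343] 0.0263144539641007 12.7583
-0.042 False [-0.1 -2.6 -4.8] [-1.17 -0.93  0.23] [-0.0002 -0.     -0.0425] 0.02606839563239838 13.1083
-0.05 False [ 0.5 -2.2 -4.3] [-1.28 -1.02  0.29] [-0.0001 -0.0001 -0.0504] 0.02655414340222065 13.4583
-0.058 False [-0.9 -2.2 -4.8] [-1.25 -0.92  0.2 ] [-0.0002 -0.     -0.0584] 0.026510459400825904 13.8083
-0.064 False [-0.4 -2.8 -1. ] [-1.19 -0.66  0.28] [-0.0001 -0.0001 -0.0642] 0.02660170242691741 14.1083
-0.068 False [ 0.6 -2.5 -4. ] [-1.49 -1.02  0.41] [-0.0001 -0.0001 -0.0684] 0.026495471227786293 14.3583
```

```bash
python3 - <<'E'
from h import *
for k in range(3):
    s=move_linear(TI+[0,0,-.073-.004*k],RI,v=.02,stop_force=25)
    print(s,read_contact_force().round(1),read_torque().round(2),(read_tool_pos()-TI).round(4),read_width(),read_time())
    if s: break
ims=[]
for n,(x,y) in(("scene",(276,195)),("side",(282,210))):
    p,d=capture(n);ims.append(cv2.resize(p[y-60:y+60,x-40:x+40,::-1],(400,600),interpolation=cv2.INTER_CUBIC))
cv2.imwrite("pics/i1.png",np.hstack(ims))
E
```

```text
True [ 0.8 -1.1 10.3] [-0.25  0.39  0.05] [ 0.0002 -0.0005 -0.0715] 0.02609520585552932 14.6333
```

View pics/i1.png

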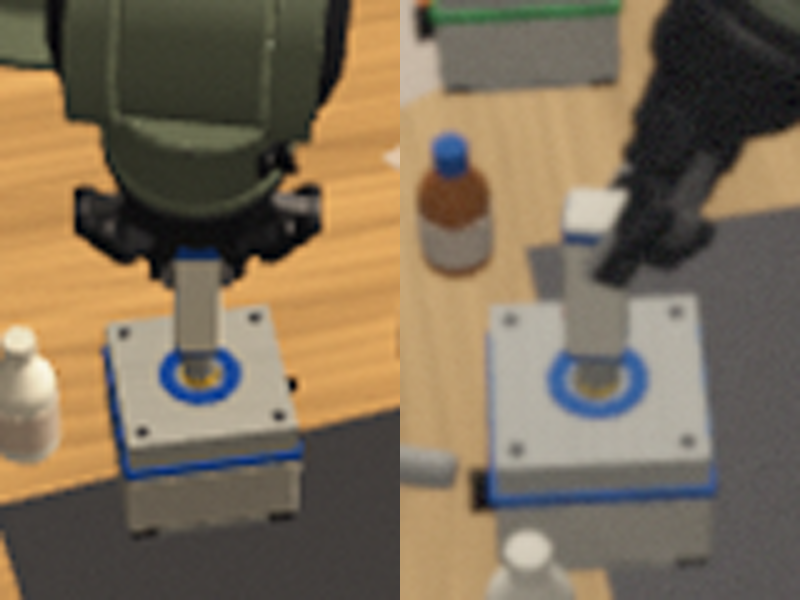

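The picture shows the yellow ring at collar level, (200,375) in the scene crop and (597,380) in the side crop. The rod bottomed at the depth I expected, with the handle upright. I'll release, back off along the fingers and verify.

```bash
python3 - <<'E'
from h import *
let_go();hold(.2);t=read_tool_pos()
move_linear(t-.13*RI[:,2],v=.12);move_linear(read_tool_pos()+[.0,0,.08],v=.15)
print(read_time(),read_contact_force().round(1),read_width())
ims=[]
for n,(x,y) in(("scene",(276,195)),("side",(282,210))):
    p,P=cloud(n);ims.append(cv2.resize(p[y-60:y+60,x-40:x+40,::-1],(400,600),interpolation=cv2.INTER_CUBIC))
    W=P[y-60:y+60,x-40:x+40].reshape(-1,3);W=W[(np.linalg.norm(W[:,:2]-bore[:2],axis=1)<.035)&(W[:,2]>.12)&(W[:,2]<.23)]
    T=W[W[:,2]>np.nanpercentile(W[:,2],97)-.008]
    print(n,len(W),"cap z",np.percentile(W[:,2],[90,97,99]).round(4),"cap c",T.mean(0).round(4),cv2.fitLine(W.astype(np.float32),2,0,.01,.01).ravel().round(3))
cv2.imwrite("pics/f1.png",np.hstack(ims))
E
```

```text
17.4583 [ 0.9 -0.1  0.2] 0.08569821464206549
scene 272 cap z [0.2061 0.2085 0.2091] cap c [ 0.5223 -0.0297  0.2054] [-0.107  0.022  0.994  0.529 -0.031  0.173]
side 439 cap z [0.2038 0.2052 0.2059] cap c [ 0.5188 -0.0346  0.2027] [ 0.014  0.111  0.994  0.517 -0.041  0.172]
```

View pics/f1.png

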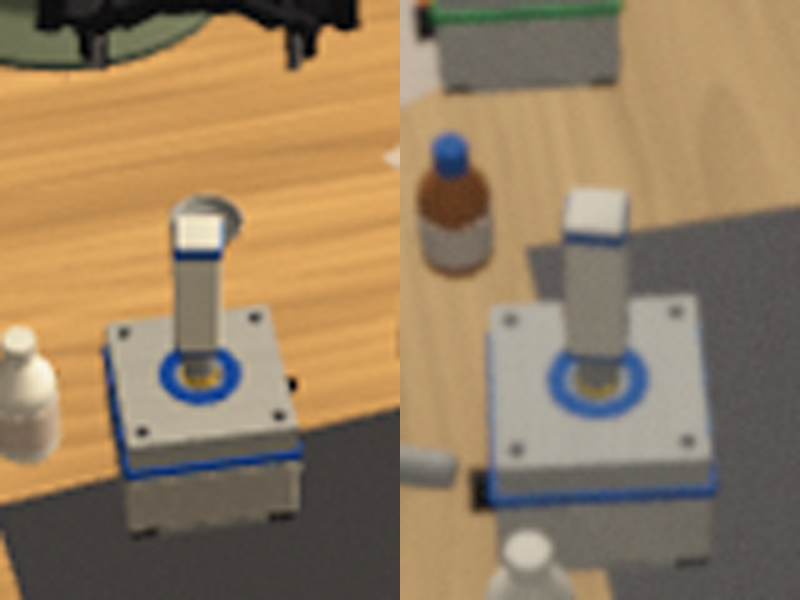

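The picture shows the thermometer standing alone and upright in the blue-collared bore, ring at the rim ((200,375) in the scene crop, (597,380) in the side crop). The cap is at about z 0.205, as expected, and the gripper is clear.

```bash
python3 -c "
from bench import *
print(job_done(),read_time())"
```

```text
the job is handed in; nothing more can be done
the job is handed in; nothing more can be done
```

The thermometer is standing upright and fully home in the blue-collared block, its yellow ring level with the top; it is let go, the gripper is clear, and the job was handed in at about 17.5 s (no verdict was returned).

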